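# Empty the gated specimen tray into the catch pan

## Robot

A 7-joint arm with a two-finger parallel gripper is mounted at the origin on the work surface. World frame = base frame: x ahead of the robot, y to its left, z up, the work surface at z = 0. Lengths are in m, angles in rad, forces in N, time in s.
With the tool pointing down it reaches from about 0.4 to 0.85 m from the base axis. Payload 10.4 kg.
Tool frame: the origin (TCP) lies midway between the tips of the shut fingers; the grasp point (between the pads) lies 19 mm behind it; y points along the fingers, z is the direction in which the jaws open and shut, and the axes are right-handed (so a half turn about y gives the same grasp; the last joint's range is limited). The gripper opens to 85 mm and grips with 20 to 120 N. Pads are 22 mm wide; open, the fingers measure 114 mm over their backs; the gripper's body (76 mm by 85 mm) begins 54 mm behind the grasp point. The pads swing forward as they close: fully open they stand 13 mm farther back than shut.
Start: joints at [-1.125, 0.332, -0.065, 1.46, 0.022, 1.35, -0.088], TCP at [0.282, 0.558, 0.231] pointing down, gripper open.
Joint ranges: [-2.6, 2.6], [-0.5, 2.12], [-1.47, 1.34], [0.16, 2.42], [-1.27, 4.41], [0.06, 2.06], [-2.6, 2.6]. Speed limits (rad/s): [2.22, 2.22, 2.79, 2.79, 3.14, 3.14, 3.14].

## Interface

Orientations are given as a 3x3 rotation matrix whose columns are the frame's x, y, z axes.
In Python, from cell import * gives the robot as it stands.
- The arm moves only by the tool send_rows, never from a script. Its argument "rows" is one flat list of numbers, 7 for each row, row after row: the shift along the tool's x, y, z in cm, then the turn, a rotation vector about the tool's x, y, z in degrees, then the finger opening in cm, from 0 to 8.54. In form: [dx, dy, dz, rx, ry, rz, fingers, dx, dy, dz, rx, ry, rz, fingers, ...]. A call has 1 to 10 rows; each row is the pose to reach, as a shift and turn from the pose commanded when the call began, along the tool's axes at that moment; what a row does not reach only later rows make up. A row lasts 1/8 s, in which the tool goes at most 62.5 mm and 10.7 degrees, less where a joint would pass 70% of its speed; a pose out of reach is approached as far as the arm can. A call with a gripper value outside its range is refused whole. The fingers move at their own pace and stop on an object; "grip_force" is the grip in N (left out, the last holds). Time passes only in rows, so rows that repeat a pose let the fingers close. It gives the time, the measured TCP pose, the force and the opening at its end, in the units of the state.
- read_state(): the state, without advancing time (a new reading comes with each control period).
- grab_frame(name): name is "side" or "top"; returns (picture, depth): 480x640x3 uint8, red, green, blue; 480x640 float32, m along the optical axis (not along the pixel's ray), 0 where there is no reading.
- camera_info(name): a dict with "fx", "fy", "cx", "cy" (pixels), "D" ([k1, k2, p1, p2, k3] as OpenCV has them; the pictures are not rectified), "camera_from_world" (4x4, takes a point from world to camera coordinates). Camera axes: x right, y down, z forward; pixel columns grow to the right and rows downward; lengths in m; the calibration is good to about 2 mm. A picture is of the moment at which its call begins. camera_info takes no time and is no camera call.
- sign_off(): hands the job in, once; it reports no verdict.
The state is a dict: "clock": time; "joints": joint angles; "qvel": joint speeds; "joint_efforts": joint torques, N m; "ee_pos": TCP position; "orientation": TCP orientation; "wrist_force": force on the tool from outside, world axes, zero at the start; "moment": the same for the moment, N m; "grip_width": finger opening in m.
Only numpy, scipy, OpenCV 4.12 (cv2) and the standard library are available. Lean on these libraries where they do the work, as an engineer would, in place of code of your own. Each camera call takes 0.05 s, during which the arm holds its last target.

## Task

Empty the tipping tray of its three steel test bars. First, with the tray still level, lower the hinged gate at its end all the way down until it lies in line with the tray floor; then raise the handle at the other end to tip the tray, and keep it tipped until all three bars have slid out over the lowered gate into the grey catch pan. Leave the plain tray, the beaker and the caliper where they are.

Things in the scene. Friction and masses are not known exactly. Their poses are not given: they have to be found in the camera images.
- stand: Grey fixed stand carrying the tipping tray. Origin on the bench under the tipping axis; +x = pour direction (handle to gate to pan), y along the tipping axis, which lies 110 mm above the origin. Two cheeks at y = +-64 mm (x -18 to 18 mm) rise to 126 mm. All positions below are in this frame, tray level, heights above the bench.
- tray (a joint): Tipping of the bare aluminium tray: 0 = level, grows as the handle end (-x) rises, stop 0.95 rad. Stiff, stays where left; takes about 7 N at the handle. Floor x -165 to 15 mm, 100 mm wide inside, its top 114 mm high; side and rear walls 30 mm above the floor, 4 mm thick, open top. Bars start to slide at 15 to 25 degrees; 0.8 rad empties it in about a second.
- handle (a point): Middle of the tray's handle, a round bar of 12 mm diameter along y, 92 mm free between two uprights on the rear side walls; free space 60 mm below it. Tray level: x = -145 mm, 198 mm high, so 145 mm behind and 88 mm above the tipping axis; it moves with the tray on an arc of 170 mm radius about that axis. Axes as the tray's.
- gate (a joint): End gate, aluminium plate 98 mm wide, 4 mm thick, with a 40 mm wide tab on top; plate reaches 45 mm, tab 64 mm from the hinge line (x = 17 mm, 114 mm high). 0 = shut, upright; grows as its top swings outwards (+x) and down; pi/2 = flat in line with the floor, stop 1.6. Starts at 0 to 0.25. Stiff, stays where left; 1 to 2 N at the tab moves it; press on it with under 10 N.
- gate_tab (a point): Middle of the free edge of the gate's tab, on its inner face, 64 mm from the gate hinge. Gate shut: x = 17 mm, 178 mm high; gate flat: x = 81 mm, 114 mm high.
- pan: Grey plastic catch pan, fixed to the bench under the gate end, open top, 170 x 150 mm and 45 mm high, walls 4 mm. Origin at the centre of its underside, at x = 105 mm, y = 0 of the stand and turned like it.
- bar_1: One of three equal square steel test bars 55 x 10 x 10 mm with a small notch, about 43 g, lying across the tray on its floor. Origin at the centre of its underside, own x along its length.
- bar_2: One of three equal square steel test bars 55 x 10 x 10 mm with a small notch, about 43 g, lying across the tray on its floor. Origin at the centre of its underside, own x along its length.
- bar_3: One of three equal square steel test bars 55 x 10 x 10 mm with a small notch, about 43 g, lying across the tray on its floor. Origin at the centre of its underside, own x along its length.
- plain_tray: Bystander: loose plain aluminium tray with four fixed walls and no gate, 180 x 108 x 34 mm, with broken bar halves in it. Origin at the centre of its underside. Leave it alone.
- beaker: Bystander: glass beaker, 72 mm across, 95 mm high, origin at the centre of its underside. Leave it alone.
- caliper: Bystander: digital caliper lying flat, 230 mm long, up to 12 mm high; origin under the middle of its beam. Leave it alone.

How it is judged:
On the way, in this order (a step that is already met when the one before it is completed fails the run):
1. the gate is lowered in line with the floor while the tray is still level and holds the bars (value of joint gate above 1.3 rad and value of joint tray below 0.12 rad and height (world z) of each of bar_1, bar_2, bar_3 above 0.09 m), for 0.2 s.
2. the tray is tipped with its gate down, and all three bars have slid out into the pan (value of joint tray above 0.3 rad and value of joint gate above 1.2 rad and x of bar_1 in the frame of pan between -0.083 and 0.083 m and y of bar_1 in the frame of pan between -0.073 and 0.073 m and z of each of bar_1, bar_2, bar_3 in the frame of pan below 0.04 m and x of bar_2 in the frame of pan between -0.083 and 0.083 m and y of bar_2 in the frame of pan between -0.073 and 0.073 m and x of bar_3 in the frame of pan between -0.083 and 0.083 m and y of bar_3 in the frame of pan between -0.073 and 0.073 m), for 0.2 s.
At the end, for the whole second after the job is handed in: All three bars lie at rest inside the catch pan (within its walls and below its rim); the tray may be left tipped or lowered again (x of bar_1 in the frame of pan between -0.083 and 0.083 m and y of bar_1 in the frame of pan between -0.073 and 0.073 m and z of each of bar_1, bar_2, bar_3 in the frame of pan below 0.04 m and x of bar_2 in the frame of pan between -0.083 and 0.083 m and y of bar_2 in the frame of pan between -0.073 and 0.073 m and x of bar_3 in the frame of pan between -0.083 and 0.083 m and y of bar_3 in the frame of pan between -0.073 and 0.073 m and linear speed of each of bar_1, bar_2, bar_3 below 0.03 m/s); the robot touches nothing.
It fails at once if the plain tray is shifted by more than 30 mm (distance of plain_tray from where it was at the start of the episode above 0.03 m).
It fails at once if the beaker is shifted by more than 30 mm (distance of beaker from where it was at the start of the episode above 0.03 m).
It fails at once if the caliper is shifted by more than 30 mm (distance of caliper from where it was at the start of the episode above 0.03 m).
It also fails if it takes over 48 s, if anything falls off the work surface, if the arm or the gripper's body presses on something with over 40 N, if the wrist force passes 120 N, or if a joint passes its speed limit or range.

## Working session

There is one attempt and no reset: what is moved stays moved. The work goes in short steps, Python scripts to look and compute and a tool call to move; the robot and the scene stay as the last step left them, time stands still between calls to the robot, and variables do not carry over. Pictures are saved under pics/ and viewed, and the job is handed in when it is done.

Besides the shell and the picture viewer there is one more tool, called after "Call:" by a JSON object that holds its "op" and its "data", one argument or row to a line. send_rows: Moves the arm, as the interface text tells. Its arguments: {"type":"object","properties":{"rows":{"type":"array","items":{"type":"number"}},"grip_force":{"type":"number"}},"required":["rows"]}

```bash
mkdir -p pics; ls; python3 - <<'E'
from cell import *
import cv2, numpy as np
s=read_state(); print(s)
for n in ("side","top"):
    p,d=grab_frame(n); cv2.imwrite(f"pics/{n}0.png",p[:,:,::-1]); np.save(f"{n}0.npy",d)
    c=camera_info(n); print(n,c)
E
```

```text
pics
{'clock': 0.0, 'joints': array([-1.12462381,  0.33287292, -0.06466589,  1.46093542,  0.02159892,
        1.34988708, -0.08851872]), 'qvel': array([-0.00037398,  0.00149459,  0.0013269 , -0.0012776 ,  0.00063659,
       -0.00048317, -0.00047265]), 'joint_efforts': array([ 6.82444461e-04, -6.25457239e+01,  4.96308412e-02, -3.91591465e+01,
        1.62212877e-02,  1.02953921e-02, -1.85538795e-05]), 'ee_pos': array([0.28222565, 0.55723737, 0.230518  ]), 'orientation': array([[ 8.92109842e-01, -5.68374498e-04,  4.51818223e-01],
       [-4.51818575e-01, -1.28776672e-03,  8.92108916e-01],
       [ 7.47845157e-05, -9.99999009e-01, -1.40563152e-03]]), 'wrist_force': array([0.60929387, 0.41064005, 0.46441759]), 'moment': array([0.0014305 , 0.02994946, 0.00136935]), 'grip_width': 0.0854809689635302}
side {'fx': 606.2763624462643, 'fy': 606.2763624462643, 'cx': 310.72792036776826, 'cy': 246.34138564736625, 'D': array([-0.04411242,  0.        ,  0.        ,  0.        ,  0.        ]), 'camera_from_world': array([[ 0.70380361, -0.71015643,  0.01839386, -0.33825142],
       [-0.43903112, -0.45516786, -0.77464436,  0.33359624],
       [ 0.55849096,  0.53712202, -0.63212956,  1.15785783],
       [ 0.        ,  0.        ,  0.        ,  1.        ]])}
top {'fx': 435.9381727751544, 'fy': 435.9381727751544, 'cx': 323.1938600561003, 'cy': 236.83908547477412, 'D': array([0.02636453, 0.        , 0.        , 0.        , 0.        ]), 'camera_from_world': array([[-0.02175492, -0.99976242,  0.00134952,  0.03587887],
       [-0.99285607,  0.0214462 , -0.11737497,  0.53031621],
       [ 0.11731814, -0.00389336, -0.99308675,  0.98010605],
       [ 0.        ,  0.        ,  0.        ,  1.        ]])}
```

View pics/side0.png

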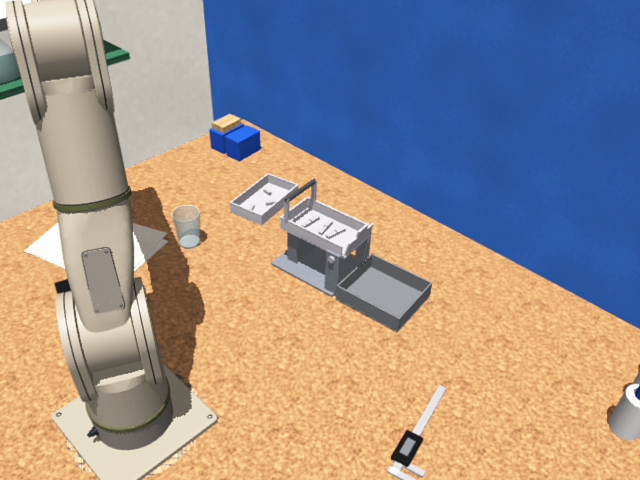

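View pics/top0.png

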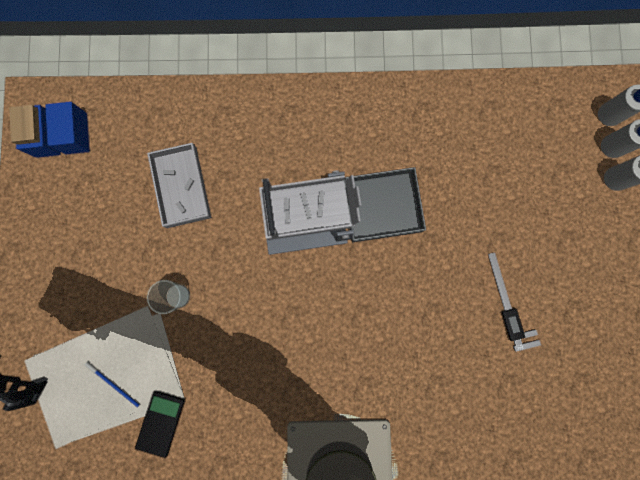

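The top view shows the stand near (310,208), the pan near (387,205), with the pour direction running right in the image (world −y), and the handle near x=266. The plain tray is at (180,185), the beaker at (165,297) and the caliper at (512,310). I'll zoom in next and turn the depth into points.

```bash
cat > h.py <<'E'
from cell import *
import cv2, numpy as np
def cloud(d,n):
    c=camera_info(n); K=np.array([[c['fx'],0,c['cx']],[0,c['fy'],c['cy']],[0,0,1]])
    v,u=np.mgrid[0:480,0:640]
    q=cv2.undistortPoints(np.stack([u,v],-1).reshape(-1,1,2).astype(np.float64),K,c['D']).reshape(480,640,2)
    P=np.dstack([q*d[...,None],d]); T=np.linalg.inv(c['camera_from_world'])
    W=P@T[:3,:3].T+T[:3,3]; W[d<=0]=np.nan
    return W
def proj(X,n):
    c=camera_info(n); K=np.array([[c['fx'],0,c['cx']],[0,c['fy'],c['cy']],[0,0,1]]);T=c['camera_from_world']
    r,_=cv2.Rodrigues(T[:3,:3]); return cv2.projectPoints(np.asarray(X,float).reshape(-1,1,3),r,T[:3,3],K,c['D'])[0].reshape(-1,2)
E
python3 - <<'E'
from h import *
t=cv2.imread('pics/top0.png'); s=cv2.imread('pics/side0.png')
cv2.imwrite('pics/tz.png',cv2.resize(t[150:270,250:440],None,fx=4.2,fy=4.2,interpolation=cv2.INTER_CUBIC))
cv2.imwrite('pics/sz.png',cv2.resize(s[170:335,262:442],None,fx=3.6,fy=3.6,interpolation=cv2.INTER_CUBIC))
for n in('top','side'):
    d=np.load(n+'0.npy');W=cloud(d,n)
    m=np.zeros((480,640),bool)
    if n=='top': m[150:270,250:440]=1
    else: m[170:335,262:442]=1
    P=W[m]; P=P[~np.isnan(P[:,0])]
    print(n,'bench z',np.median(W[400:440,420:560,2]) if n=='top' else np.nanmedian(W[380:400,250:350,2]))
    h,e=np.histogram(P[:,2],np.arange(-.01,.25,.01)); print(dict(zip(np.round(e,3),h)))
    for lo,hi in((.035,.055),(.13,.16),(.16,.185),(.185,.22)):
        Q=P[(P[:,2]>lo)&(P[:,2]<hi)]
        if len(Q)>3: 
            r=cv2.minAreaRect(Q[:,:2].astype(np.float32)*1000); print(lo,hi,len(Q),r,Q.min(0),Q.max(0))
E
```

```text
top bench z nan
{np.float64(-0.01): np.int64(5824), np.float64(0.0): np.int64(10486), np.float64(0.01): np.int64(307), np.float64(0.02): np.int64(156), np.float64(0.03): np.int64(161), np.float64(0.04): np.int64(474), np.float64(0.05): np.int64(5), np.float64(0.06): np.int64(5), np.float64(0.07): np.int64(3), np.float64(0.08): np.int64(7), np.float64(0.09): np.int64(3), np.float64(0.1): np.int64(32), np.float64(0.11): np.int64(3141), np.float64(0.12): np.int64(732), np.float64(0.13): np.int64(237), np.float64(0.14): np.int64(546), np.float64(0.15): np.int64(123), np.float64(0.16): np.int64(49), np.float64(0.17): np.int64(66), np.float64(0.18): np.int64(10), np.float64(0.19): np.int64(31), np.float64(0.2): np.int64(319), np.float64(0.21): np.int64(0), np.float64(0.22): np.int64(0), np.float64(0.23): np.int64(0)}
0.035 0.055 567 ((603.17138671875, -99.734375), (151.03738403320312, 207.6614990234375), 6.804412841796875) [ 0.52083184 -0.2096502   0.03504251] [ 0.68926751 -0.00449493  0.05403674]
0.13 0.16 906 ((584.6534423828125, 52.273658752441406), (111.02922821044922, 196.699768066406
[... 1368 characters left out ...]
800781), (663.26416015625, 199.33840942382812), 82.20149993896484) [ 0.517775   -0.2111307   0.03501119] [0.7591164  0.43219281 0.05492331]
0.13 0.16 1080 ((578.2974853515625, 53.74419403076172), (122.0445327758789, 200.6217803955078), 7.1524271965026855) [ 0.51533424 -0.05048419  0.13003042] [0.6478428  0.15883106 0.15992595]
0.16 0.185 155 ((582.7109375, 44.609046936035156), (116.39083099365234, 190.3300323486328), 7.325268745422363) [ 0.51414169 -0.0508785   0.16007624] [0.63237714 0.14591316 0.1846857 ]
0.185 0.22 229 ((572.1251220703125, 129.69403076171875), (115.12213134765625, 13.459185600280762), 7.430146217346191) [0.51568012 0.11637813 0.18503055] [0.62953652 0.1427576  0.21003661]
```

View pics/tz.png

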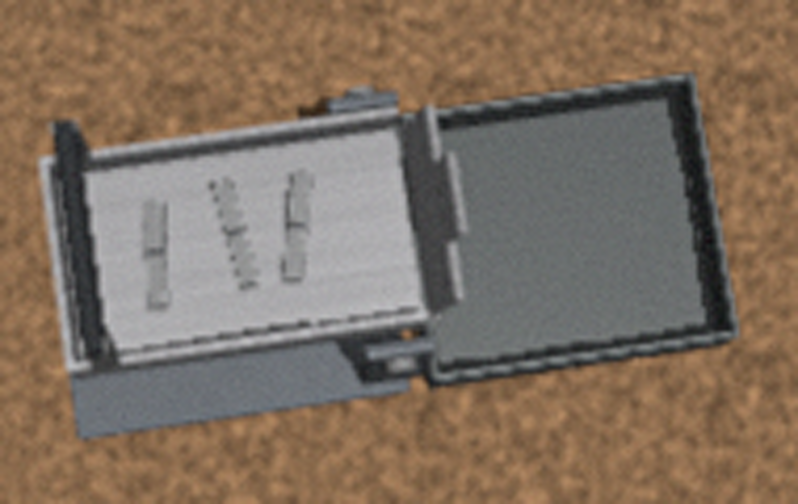

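View pics/sz.png

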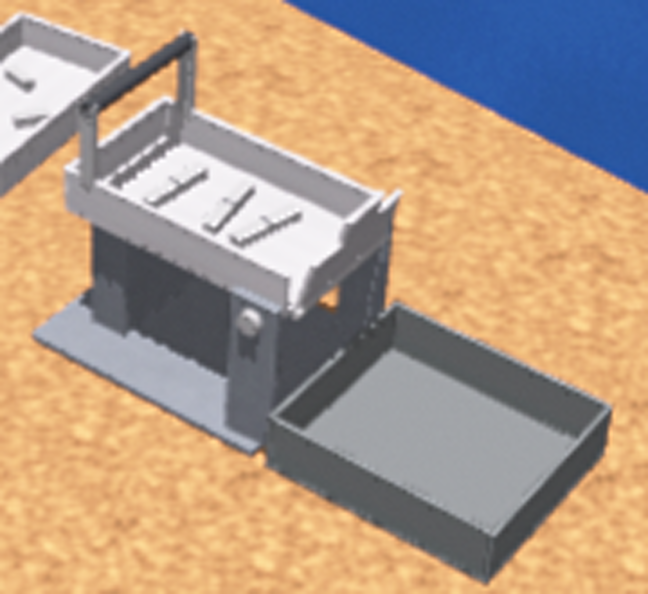

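```bash
cat >> h.py <<'E'
a=np.deg2rad(7.25)
SX=np.array([np.sin(a),-np.cos(a),0]);SY=np.array([np.cos(a),np.sin(a),0]);SZ=np.array([0,0,1.])
O=np.array([0.5916,-0.0141,0])
def w2s(P): return (P-O)@np.stack([SX,SY,SZ],1)
def s2w(p): p=np.asarray(p,float); return O+p@np.stack([SX,SY,SZ])
RT=np.stack([SY,-SZ,-SX],1)   # tool x=stand y, y=down, z=-stand x
E
python3 - <<'E'
from h import *
for n in('top','side'):
    W=w2s(cloud(np.load(n+'0.npy'),n)).reshape(-1,3)*1000
    def box(x,y,z): 
        m=(W[:,0]>x[0])&(W[:,0]<x[1])&(W[:,1]>y[0])&(W[:,1]<y[1])&(W[:,2]>z[0])&(W[:,2]<z[1]); return W[m]
    h=box((-170,-120),(-44,44),(185,220)); print(n,'handle',len(h),np.median(h,0),np.percentile(h,[2,98],axis=0).round(1).tolist())
    f=box((-150,0),(-40,40),(100,118)); print('floor',np.median(f[:,2]))
    g=box((0,60),(-18,18),(135,190)); 
    print('tab',len(g),np.percentile(g,[2,50,98],axis=0).round(1).tolist())
    g2=box((5,60),(-46,46),(122,200)); k=np.polyfit(g2[:,2],g2[:,0],1); print('gate slope',k,'ang',np.arctan(k[0]))
    p=box((10,200),(-85,85),(38,52)); print('pan',np.percentile(p,[1,99],axis=0).round(1).tolist())
    w=box((-165,0),(-62,62),(138,148)); print('walls y',np.percentile(w[:,1],[2,98]))
    c=box((-22,22),(-85,85),(115,127)); 
    r=w2s(np.array([[0.37,0.37,0]])); 
E
```

```text
top handle 274 [-144.27537521   -0.22915655  203.1191802 ] [[-150.5, -42.3, 198.6], [-139.1, 42.1, 206.2]]
floor 114.0567052389223
tab 156 [[22.5, -17.5, 137.1], [28.9, -0.5, 162.3], [35.9, 17.4, 178.0]]
gate slope [  0.27251069 -14.50242753] ang 0.2660504474185819
pan [[20.6, -74.3, 38.3], [189.4, 75.7, 48.4]]
walls y [-53.21619832  54.83955817]
side handle 146 [-143.1589968    -1.54911657  202.78275279] [[-150.6, -42.3, 196.7], [-138.6, 42.1, 207.1]]
floor 114.70414725980015
tab 99 [[24.3, -17.7, 136.6], [30.7, -1.2, 161.0], [35.3, 17.1, 178.4]]
gate slope [ 0.22383496 -6.09473166] ang 0.2202052617230911
pan [[12.5, -79.1, 38.1], [189.2, 75.5, 50.0]]
walls y [-57.21280492  54.44439155]
```

All the measurements fit the given sizes: handle at −144 mm with its top at 204, floor at 114, pan 20 to 190 mm, gate about 0.24 rad. Next I'll compute the approach.

```bash
cat >> h.py <<'E'
from scipy.spatial.transform import Rotation as Rn
def delta(p,Rt=None):
    s=read_state(); R=s['orientation']; t=s2w(np.array(p)/1000)
    d=R.T@(t-s['ee_pos'])*100; rv=np.rad2deg(Rn.from_matrix(R.T@(RT if Rt is None else Rt)).as_rotvec())
    return d.round(2),rv.round(1)
def where():
    s=read_state(); print('t',round(s['clock'],2),'stand pos mm',(w2s(s['ee_pos'])*1000).round(1),'F',s['wrist_force'].round(2),'w',round(s['grip_width'],4),'rot err',np.rad2deg(Rn.from_matrix(s['orientation'].T@RT).as_rotvec()).round(2))
E
python3 - <<'E'
from h import *
where(); print(delta((-60,0,285)),delta((-12,0,240)))
E
```

```text
t 0.1 stand pos mm [-605.9 -234.8  230.6] F [ 0.6   0.82 -0.62] w 0.0851 rot err [ 7.000e-02 -3.411e+01 -2.000e-02]
(array([ 50.05,  -5.4 , -32.04]), array([  0.1, -34.1,  -0. ])) (array([ 52.74,  -0.89, -36.01]), array([  0.1, -34.1,  -0. ]))
```

Call:
{"op": "send_rows", "data": {
  "rows": [5, -5, -3, 0, -5, 0, 0, 10, -5, -6, 0, -10, 0, 0, 15, -5, -9, 0, -15, 0, 0, 20, -5, -13, 0, -20, 0, 0, 25, -5, -16, 0, -25, 0, 0, 30, -5, -20, 0, -30, 0, 0, 35, -5, -23, 0, -34.1, 0, 0, 40, -5, -26, 0, -34.1, 0, 0, 46, -5, -30, 0, -34.1, 0, 0, 52, -5, -34, 0, -34.1, 0, 0]
}}

```text
clock: 1.35
ee_pos: [0.5838, 0.0344, 0.2811]
orientation: [[0.992, -0.0, -0.127], [0.127, 0.0, 0.992], [-0.0, -1.0, 0.0]]
wrist_force: [1.2, 0.6, -0.1]
grip_width: 0.0002
```

```bash
python3 - <<'E'
from h import *
where(); print(delta((-12,0,220)),delta((-12,0,155)), read_state()['joints'].round(2))
E
```

```text
t 1.35 stand pos mm [-49.1  -1.7 281.1] F [ 1.23  0.64 -0.12] w 0.0002 rot err [-0.01  0.02 -0.01]
(array([ 0.17,  6.11, -3.71]), array([-0.,  0., -0.])) (array([ 0.17, 12.61, -3.71]), array([-0.,  0., -0.])) [-0.41  0.22  0.33  1.51 -0.07  1.42  1.62]
```

Call:
{"op": "send_rows", "data": {
  "rows": [0, 0, 0, 0, 0, 0, 0, 0, 0, 0, 0, 0, 0, 0]
}}

```text
clock: 1.6
ee_pos: [0.583, 0.0364, 0.2808]
orientation: [[0.992, -0.001, -0.126], [0.126, 0.0, 0.992], [-0.001, -1.0, 0.0]]
wrist_force: [1.2, 0.2, -0.7]
grip_width: 0.0001
```

```bash
python3 - <<'E'
from h import *
where(); print(delta((-12,0,155)))
E
```

```text
t 1.6 stand pos mm [-51.2  -2.2 280.8] F [ 1.23  0.18 -0.66] w 0.0001 rot err [-0.03 -0.02 -0.06]
(array([ 0.23, 12.58, -3.92]), array([-0. , -0. , -0.1]))
```

Call:
{"op": "send_rows", "data": {
  "rows": [0.2, 3, -2, 0, 0, 0, 0, 0.2, 7, -3.9, 0, 0, 0, 0, 0.2, 10, -3.9, 0, 0, 0, 0, 0.2, 12.6, -3.9, 0, 0, 0, 0, 0.2, 12.6, -3.9, 0, 0, 0, 0]
}}

```text
clock: 2.22
ee_pos: [0.5885, -0.0006, 0.1535]
orientation: [[0.992, -0.004, -0.128], [0.128, 0.0, 0.992], [-0.004, -1.0, 0.001]]
wrist_force: [0.9, -0.3, 0.2]
grip_width: -0.0
```

```bash
python3 - <<'E'
from h import *
where()
for n in ('side','top'):
    p,d=grab_frame(n); c=p[170:335,262:442] if n=='side' else p[130:290,250:440]
    cv2.imwrite(f'pics/{n}1.png',cv2.resize(c,None,fx=3.5,fy=3.5)[:,:,::-1])
# gate path: TCP relative moves
s=read_state(); p0=w2s(s['ee_pos'])*1000
for ph in np.arange(.25,1.56,.1):
    q=np.array([17+54*np.sin(ph)-14,0,114+54*np.cos(ph)]); d=q-p0; print(round(ph,2),q.round(0),'tool cm',np.round([d[1]/10,-d[2]/10,-d[0]/10],2))
E
```

```text
t 2.23 stand pos mm [-13.8  -1.3 153.5] F [ 0.86 -0.31  0.16] w -0.0 rot err [-0.04  0.13 -0.22]
0.25 [ 16.   0. 166.] tool cm [-0.03 -1.01 -2.93]
0.35 [ 22.   0. 165.] tool cm [-0.03 -0.85 -3.44]
0.45 [ 26.   0. 163.] tool cm [-0.03 -0.64 -3.94]
0.55 [ 31.   0. 160.] tool cm [-0.03 -0.38 -4.41]
0.65 [ 36.   0. 157.] tool cm [-0.03 -0.08 -4.86]
0.75 [ 40.   0. 154.] tool cm [-0.03  0.27 -5.27]
0.85 [ 44.   0. 150.] tool cm [-0.03  0.66 -5.65]
0.95 [ 47.   0. 145.] tool cm [-0.03  1.08 -5.98]
1.05 [ 50.   0. 141.] tool cm [-0.03  1.54 -6.28]
1.15 [ 52.   0. 136.] tool cm [-0.03  2.02 -6.52]
1.25 [ 54.   0. 131.] tool cm [-0.03  2.52 -6.72]
1.35 [ 56.   0. 126.] tool cm [-0.03  3.04 -6.86]
1.45 [ 57.   0. 121.] tool cm [-0.03  3.57 -6.95]
1.55 [ 57.   0. 115.] tool cm [-0.03  4.11 -6.99]
```

View pics/side1.png

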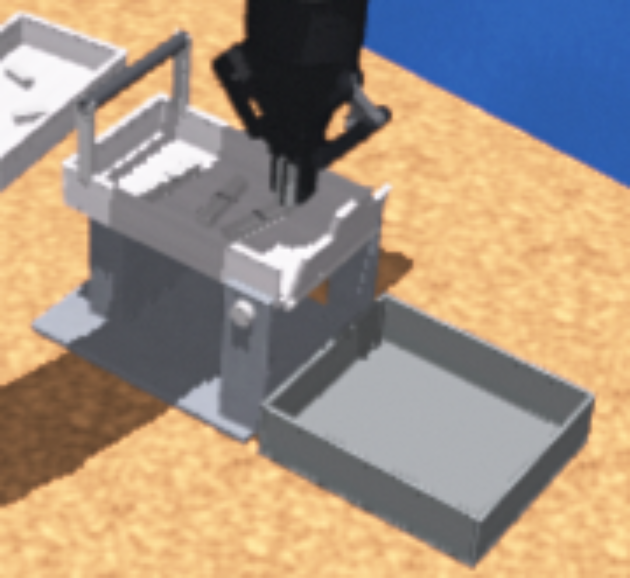

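The closed fingers stand inside the tray just behind the gate, and the gate's tab is at about (345,205). The fingers are clear of the bars. I'll push along the arc.

Call:
{"op": "send_rows", "data": {
  "rows": [0, -0.9, -1.8, 0, 0, 0, 0, 0, -0.9, -2.9, 0, 0, 0, 0, 0, -0.6, -3.9, 0, 0, 0, 0, 0, -0.1, -4.9, 0, 0, 0, 0, 0, 0.6, -5.7, 0, 0, 0, 0, 0, 1.5, -6.3, 0, 0, 0, 0]
}}

```text
clock: 3.08
ee_pos: [0.598, -0.0655, 0.1396]
orientation: [[0.992, -0.0, -0.126], [0.126, -0.0, 0.992], [-0.0, -1.0, -0.0]]
wrist_force: [0.5, 0.7, 0.5]
grip_width: 0.0
```

```bash
python3 - <<'E'
from h import *
where();print(delta((54,0,131)),delta((57,0,121)),delta((57,0,116)))
p,d=grab_frame('side'); cv2.imwrite('pics/side2.png',cv2.resize(p[170:335,262:442],None,fx=3.5,fy=3.5)[:,:,::-1])
E
```

```text
t 3.08 stand pos mm [ 5.180e+01 -1.000e-01  1.396e+02] F [0.53 0.7  0.51] w 0.0 rot err [ 0.   -0.02 -0.01]
(array([ 0.01,  0.86, -0.22]), array([ 0., -0., -0.])) (array([ 0.01,  1.86, -0.52]), array([ 0., -0., -0.])) (array([ 0.01,  2.36, -0.52]), array([ 0., -0., -0.]))
```

View pics/side2.png

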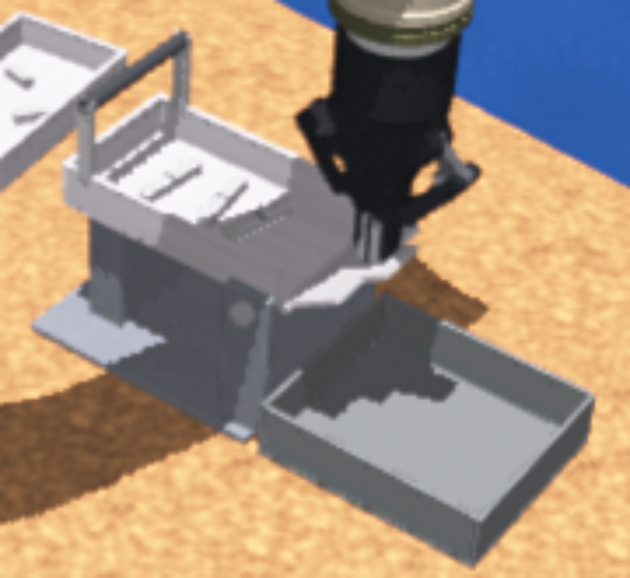

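The gate is swinging out and now leans at about 1 rad, with its tab at (385,270) under the fingertips. The bars haven't moved. I'll finish the arc.

Call:
{"op": "send_rows", "data": {
  "rows": [0, 0.9, -0.2, 0, 0, 0, 0, 0, 1.6, -0.4, 0, 0, 0, 0, 0, 2.2, -0.5, 0, 0, 0, 0, 0, 2.4, -0.5, 0, 0, 0, 0, 0, 2.4, -0.5, 0, 0, 0, 0, 0, 2.4, -0.5, 0, 0, 0, 0]
}}

```text
clock: 3.88
ee_pos: [0.5988, -0.0698, 0.1165]
orientation: [[0.992, 0.0, -0.126], [0.126, 0.0, 0.992], [0.0, -1.0, 0.0]]
wrist_force: [0.2, -0.2, 0.0]
grip_width: 0.0001
```

```bash
python3 - <<'E'
from h import *
where()
E
```

```text
t 3.88 stand pos mm [5.610e+01 1.000e-01 1.165e+02] F [ 0.2  -0.19  0.02] w 0.0001 rot err [-0.   -0.    0.02]
```

Call:
{"op": "send_rows", "data": {
  "rows": [0, -4, 0, 0, 0, 0, 0, 0, -8, 2, 0, 0, 0, 0, 0, -13, 7, 0, 0, 0, 3, 0, -14, 13, 0, 0, 0, 5, 0, -14, 19, 0, 0, 0, 5, 0, -14, 20, 0, 0, 0, 5, 0, -14, 20, 0, 0, 0, 5]
}}

```text
clock: 4.75
ee_pos: [0.5734, 0.129, 0.2563]
orientation: [[0.992, 0.0, -0.128], [0.128, -0.0, 0.992], [-0.0, -1.0, -0.0]]
wrist_force: [0.4, -0.1, 0.5]
grip_width: 0.0501
```

```bash
python3 - <<'E'
from h import *
where();print(delta((-144.5,0,220)),delta((-144.5,0,179)))
p,d=grab_frame('side'); cv2.imwrite('pics/side3.png',cv2.resize(p[130:335,232:442],None,fx=2.9,fy=2.9)[:,:,::-1])
W=w2s(cloud(d,'side')).reshape(-1,3)*1000
for b in((20,80),(20,60),(64,80)):
    m=(W[:,0]>b[0])&(W[:,0]<b[1])&(abs(W[:,1])<18)&(W[:,2]>95)&(W[:,2]<150);g=W[m]
    k=np.polyfit(g[:,0],g[:,2],1);print(len(g),k,'gate',np.pi/2-np.arctan(k[0]), np.percentile(g,[2,98],axis=0).round(1).tolist())
m=(W[:,0]>-150)&(W[:,0]<0)&(abs(W[:,1])<40)&(W[:,2]>100)&(W[:,2]<118);k=np.polyfit(W[m][:,0],W[m][:,2],1);print('tray slope',k)
E
```

```text
t 4.75 stand pos mm [-144.3   -0.   256.3] F [ 0.37 -0.07  0.5 ] w 0.0501 rot err [ 0.01  0.08 -0.  ]
(array([0.  , 3.63, 0.02]), array([ 0. ,  0.1, -0. ])) (array([0.  , 7.73, 0.02]), array([ 0. ,  0.1, -0. ]))
265 [1.46282708e-02 1.14568526e+02] gate 1.5561690992815749 [[21.4, -17.2, 111.6], [78.5, 16.9, 119.5]]
175 [3.75020267e-02 1.13703703e+02] gate 1.5333118662940524 [[21.1, -17.3, 111.9], [59.3, 17.0, 119.1]]
73 [-1.12135939e-01  1.23515639e+02] gate 1.6824657642079817 [[64.6, -16.5, 110.4], [78.9, 16.6, 119.5]]
tray slope [-2.25334544e-03  1.14539422e+02]
```

View pics/side3.png

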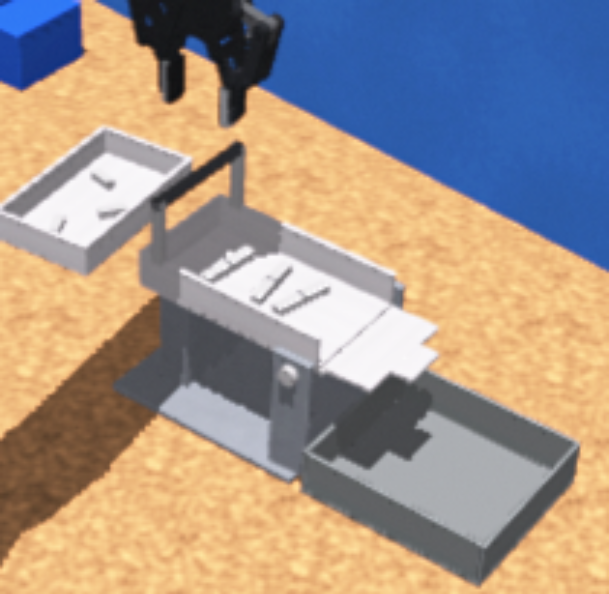

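The gate now lies flat in line with the floor (about 1.55 rad by depth), with its tab at (430,340). The tray is level with all three bars in it, and the open fingers straddle the handle from above. Next I'll go down and grip the handle.

Call:
{"op": "send_rows", "data": {
  "grip_force": 35,
  "rows": [0, 3, 0, 0, 0, 0, 5, 0, 6, 0, 0, 0, 0, 5, 0, 7.7, 0, 0, 0, 0, 5, 0, 7.7, 0, 0, 0, 0, 5, 0, 7.7, 0, 0, 0, 0, 0.8, 0, 7.7, 0, 0, 0, 0, 0.8, 0, 7.7, 0, 0, 0, 0, 0.8, 0, 7.7, 0, 0, 0, 0, 0.8, 0, 7.7, 0, 0, 0, 0, 0.8]
}}

```text
clock: 5.92
ee_pos: [0.5739, 0.1307, 0.1807]
orientation: [[0.992, 0.002, -0.128], [0.128, 0.003, 0.992], [0.002, -1.0, 0.003]]
wrist_force: [-0.2, 4.6, 2.8]
grip_width: 0.0109
```

```bash
python3 - <<'E'
from h import *
where()
for th in np.arange(0,.86,.05):
    x=-145*np.cos(th)+88*np.sin(th);z=145*np.sin(th)+88*np.cos(th)
    print(round(th,2),'cm tool y,z',np.round([-(z-88)/10,-(x+145)/10],2))
E
```

```text
t 5.92 stand pos mm [-145.9    0.7  180.7] F [-0.21  4.63  2.77] w 0.0109 rot err [-0.15  0.09  0.13]
0.0 cm tool y,z [-0. -0.]
0.05 cm tool y,z [-0.71 -0.46]
0.1 cm tool y,z [-1.4  -0.95]
0.15 cm tool y,z [-2.07 -1.48]
0.2 cm tool y,z [-2.71 -2.04]
0.25 cm tool y,z [-3.31 -2.63]
0.3 cm tool y,z [-3.89 -3.25]
0.35 cm tool y,z [-4.44 -3.9 ]
0.4 cm tool y,z [-4.95 -4.57]
0.45 cm tool y,z [-5.43 -5.27]
0.5 cm tool y,z [-5.87 -5.99]
0.55 cm tool y,z [-6.28 -6.74]
0.6 cm tool y,z [-6.65 -7.5 ]
0.65 cm tool y,z [-6.98 -8.28]
0.7 cm tool y,z [-7.27 -9.08]
0.75 cm tool y,z [-7.52 -9.89]
0.8 cm tool y,z [ -7.73 -10.71]
0.85 cm tool y,z [ -7.9  -11.54]
```

The handle is gripped (opening about 11 mm on a 12 mm bar). I'll tip along the arc in 0.05 rad steps.

Call:
{"op": "send_rows", "data": {
  "rows": [0, -0.7, -0.45, 0, 0, 0, 0.8, 0, -1.4, -0.95, 0, 0, 0, 0.8, 0, -2.05, -1.5, 0, 0, 0, 0.8, 0, -2.7, -2.05, 0, 0, 0, 0.8, 0, -3.3, -2.65, 0, 0, 0, 0.8]
}}

```text
clock: 6.55
ee_pos: [0.577, 0.106, 0.2137]
orientation: [[0.992, 0.002, -0.13], [0.129, 0.005, 0.992], [0.002, -1.0, 0.005]]
wrist_force: [-0.3, 12.1, 1.6]
grip_width: 0.0106
```

```bash
python3 - <<'E'
from h import *
where()
p,d=grab_frame('side'); cv2.imwrite('pics/side4.png',cv2.resize(p[130:335,232:442],None,fx=2.9,fy=2.9)[:,:,::-1])
s=read_state();p0=w2s(s['ee_pos'])*1000+[0,0,19-110]
print(p0, 'ang',np.arctan2(88,145), 'th', np.arctan2(p0[2],-p0[0])-np.arctan2(88,145),'r',np.hypot(p0[0],p0[2]))
for th in np.arange(0.3,.86,.05):
    x=-145*np.cos(th)+88*np.sin(th);z=145*np.sin(th)+88*np.cos(th)
    print(round(th,2),'cm tool y,z',np.round([-(z-p0[2])/10,-(x-p0[0])/10],2))
E
```

```text
t 6.55 stand pos mm [-121.     0.6  213.7] F [-0.34 12.15  1.6 ] w 0.0106 rot err [-0.26  0.19  0.13]
[-120.19594161    0.68122145  123.53495369] ang 0.5454750689277833 th 0.2536218223760125 r 172.35994071126137
0.3 cm tool y,z [-0.34 -0.77]
0.35 cm tool y,z [-0.89 -1.42]
0.4 cm tool y,z [-1.4  -2.09]
0.45 cm tool y,z [-1.88 -2.79]
0.5 cm tool y,z [-2.32 -3.51]
0.55 cm tool y,z [-2.73 -4.26]
0.6 cm tool y,z [-3.1  -5.02]
0.65 cm tool y,z [-3.43 -5.8 ]
0.7 cm tool y,z [-3.72 -6.6 ]
0.75 cm tool y,z [-3.97 -7.41]
0.8 cm tool y,z [-4.18 -8.23]
0.85 cm tool y,z [-4.35 -9.06]
```

View pics/side4.png

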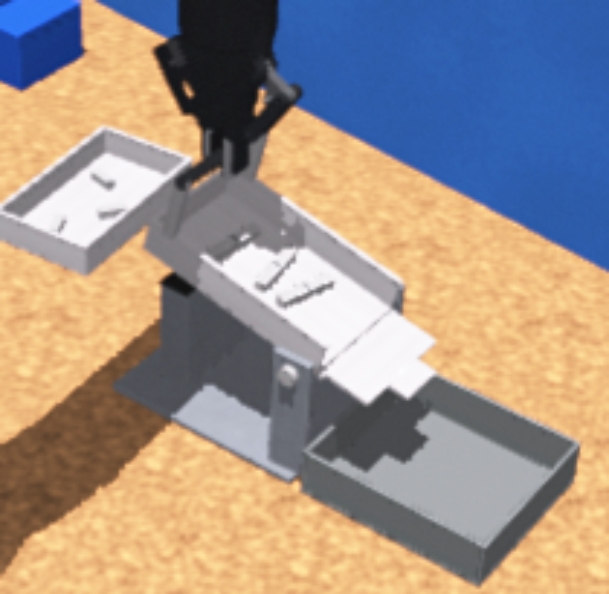

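The tray is tipped to about 0.25 rad. The grip on the handle at (215,170) holds, the gate stays flat and the bars aren't sliding yet. I'll carry on.

Call:
{"op": "send_rows", "data": {
  "rows": [0, -0.35, -0.75, 0, 0, 0, 0.8, 0, -0.9, -1.4, 0, 0, 0, 0.8, 0, -1.4, -2.1, 0, 0, 0, 0.8, 0, -1.85, -2.8, 0, 0, 0, 0.8, 0, -2.3, -3.5, 0, 0, 0, 0.8, 0, -2.7, -4.25, 0, 0, 0, 0.8, 0, -3.1, -5, 0, 0, 0, 0.8, 0, -3.4, -5.8, 0, 0, 0, 0.8, 0, -3.7, -6.6, 0, 0, 0, 0.8]
}}

```text
clock: 7.72
ee_pos: [0.5855, 0.0411, 0.2528]
orientation: [[0.991, 0.003, -0.13], [0.13, 0.006, 0.991], [0.004, -1.0, 0.006]]
wrist_force: [-6.6, 9.7, 13.6]
grip_width: 0.0106
```

```bash
python3 - <<'E'
from h import *
where()
p,d=grab_frame('side'); cv2.imwrite('pics/side5.png',cv2.resize(p[130:335,232:442],None,fx=2.9,fy=2.9)[:,:,::-1])
s=read_state();p0=w2s(s['ee_pos'])*1000+[0,0,19-110]
print('th', np.arctan2(p0[2],-p0[0])-np.arctan2(88,145),'r',np.hypot(p0[0],p0[2]))
for th in np.arange(0.7,.91,.05):
    x=-145*np.cos(th)+88*np.sin(th);z=145*np.sin(th)+88*np.cos(th)
    print(round(th,2),'cm tool y,z',np.round([-(z-p0[2])/10,-(x-p0[0])/10],2))
E
```

```text
t 7.72 stand pos mm [-55.5   0.9 252.8] F [-6.55  9.71 13.56] w 0.0106 rot err [-0.32  0.25  0.22]
th 0.7049271038760118 r 170.93378859955138
0.7 cm tool y,z [0.15 0.04]
0.75 cm tool y,z [-0.1  -0.77]
0.8 cm tool y,z [-0.31 -1.59]
0.85 cm tool y,z [-0.48 -2.42]
0.9 cm tool y,z [-0.6  -3.26]
```

View pics/side5.png

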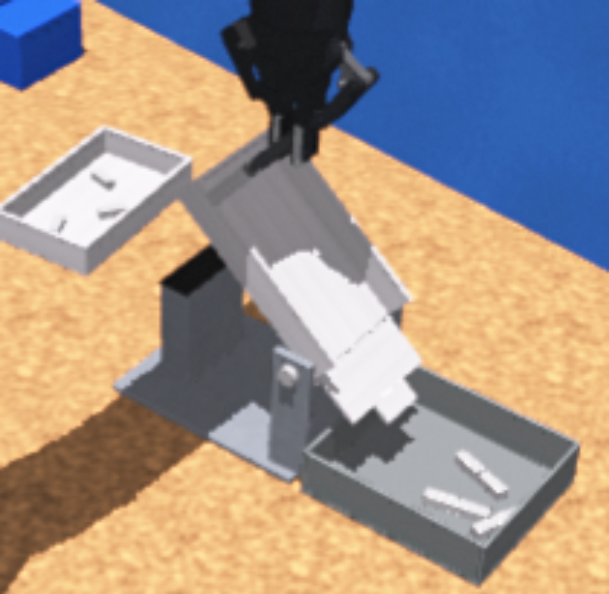

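The tray is at about 0.7 rad and empty. All three bars are in the pan, at (480,472), (457,500) and (493,520). I'll hold here, then check they're at rest.

Call:
{"op": "send_rows", "data": {
  "rows": [0, -0.1, -0.6, 0, 0, 0, 0.8, 0, -0.1, -0.6, 0, 0, 0, 0.8, 0, -0.1, -0.6, 0, 0, 0, 0.8, 0, -0.1, -0.6, 0, 0, 0, 0.8, 0, -0.1, -0.6, 0, 0, 0, 0.8, 0, -0.1, -0.6, 0, 0, 0, 0.8]
}}

```text
clock: 8.52
ee_pos: [0.5864, 0.0341, 0.2546]
orientation: [[0.992, 0.004, -0.129], [0.129, 0.005, 0.992], [0.005, -1.0, 0.005]]
wrist_force: [-10.7, 7.6, 22.6]
grip_width: 0.0108
```

```bash
cat > bars.py <<'E'
from h import *
def bars(tag):
    where()
    p,d=grab_frame('side'); cv2.imwrite(f'pics/side{tag}.png',cv2.resize(p[130:335,232:442],None,fx=2.9,fy=2.9)[:,:,::-1])
    pt,dt=grab_frame('top'); cv2.imwrite(f'pics/top{tag}.png',cv2.resize(pt[130:290,230:450],None,fx=3.4,fy=3.4)[:,:,::-1])
    for n,I,D in(('side',p,d),('top',pt,dt)):
        W=w2s(cloud(D,n))*1000
        m=((I.min(2)>165)&(W[...,0]>26)&(W[...,0]<186)&(abs(W[...,1])<70)&(W[...,2]<42)).astype(np.uint8)
        k,l,st,_=cv2.connectedComponentsWithStats(m,connectivity=8)
        for i in range(1,k):
            if st[i,4]>12:
                q=W[l==i]; r=cv2.minAreaRect(q[:,:2].astype(np.float32)); print(n,st[i,4],'c',np.round(r[0],1),'size',np.round(r[1],1),'z',np.percentile(q[:,2],[5,50,95]).round(1))
E
python3 -c "
from bars import *; bars('6')"
```

```text
t 8.53 stand pos mm [-48.5   1.  254.6] F [-10.7    7.56  22.57] w 0.0108 rot err [-0.26  0.16  0.28]
side 1358 c [100.   16.6] size [108.7 144.8] z [ 1.3  4.9 14.9]
```

View pics/top6.png

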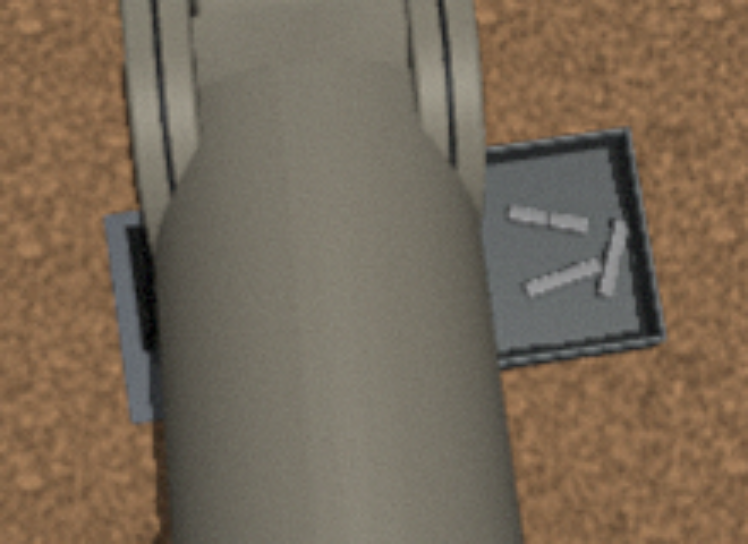

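The top view shows the three bars at about (548,220), (562,277) and (613,258), lying flat inside the pan walls. The tray is hidden under the arm. I'll release the handle and back off upwards.

Call:
{"op": "send_rows", "data": {
  "rows": [0, 0, 0, 0, 0, 0, 4.5, 0, 0, 0, 0, 0, 0, 4.5, 0, 0, 0, 0, 0, 0, 4.5, 0, 0, 0, 0, 0, 0, 4.5, 0, -2, 0, 0, 0, 0, 4.5, 0, -5, 0, 0, 0, 0, 4.5, 0, -9, 1, 0, 0, 0, 4.5, 0, -12, 3, 0, 0, 0, 4.5, 0, -12, 7, 0, 0, 0, 4.5, 0, -12, 10, 0, 0, 0, 4.5]
}}

```text
clock: 9.88
ee_pos: [0.5731, 0.1316, 0.3705]
orientation: [[0.992, 0.0, -0.127], [0.127, 0.0, 0.992], [0.0, -1.0, 0.0]]
wrist_force: [-0.6, -0.5, -0.8]
grip_width: 0.0445
```

Call:
{"op": "send_rows", "data": {
  "rows": [0, 0, 5, 0, 0, 0, 4.5, 0, 0, 10, 0, 0, 0, 4.5, 0, 0, 10, 0, 0, 0, 4.5, 0, 0, 10, 0, 0, 0, 4.5, 0, 0, 10, 0, 0, 0, 4.5, 0, 0, 10, 0, 0, 0, 4.5]
}}

```text
clock: 10.62
ee_pos: [0.561, 0.2281, 0.3705]
orientation: [[0.992, 0.0, -0.124], [0.124, 0.0, 0.992], [0.0, -1.0, 0.0]]
wrist_force: [-0.3, 0.2, -0.1]
grip_width: 0.0452
```

```bash
sed -i 's/>165)/>120)/; s/W\[...,2\]<42/W[...,2]>6)\&(W[...,2]<42/' bars.py; python3 -c "
from bars import *; bars('7')"
```

```text
t 10.62 stand pos mm [-2.442e+02  2.000e-01  3.705e+02] F [-0.34  0.15 -0.11] w 0.0452 rot err [-0.   -0.11  0.02]
side 377 c [133.9   5.1] size [71.2 99.2] z [ 6.3 12.  17.2]
top 47 c [116.1  29.9] size [ 9.5 25.8] z [11.4 14.5 17.1]
top 47 c [143.5  20.9] size [10.1 24.9] z [11.7 13.8 16.9]
top 85 c [171.1  -9.8] size [52.4 11.6] z [10.9 14.2 17.4]
top 99 c [132.8 -17.3] size [52.5 10.7] z [10.1 14.5 17.8]
```

View pics/side7.png

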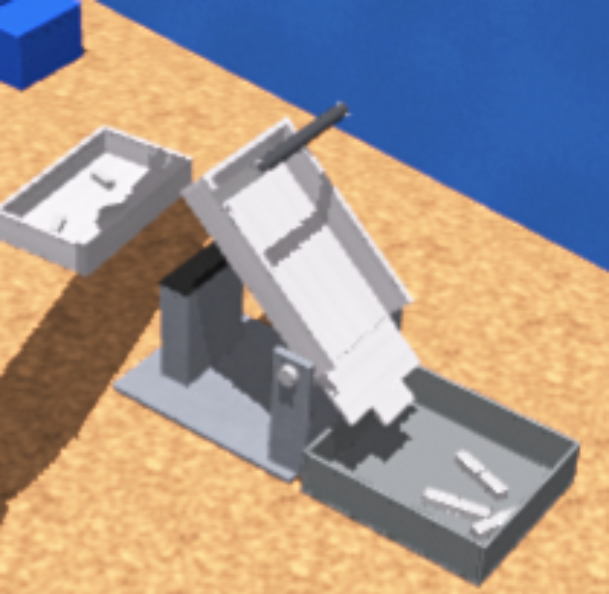

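View pics/top7.png

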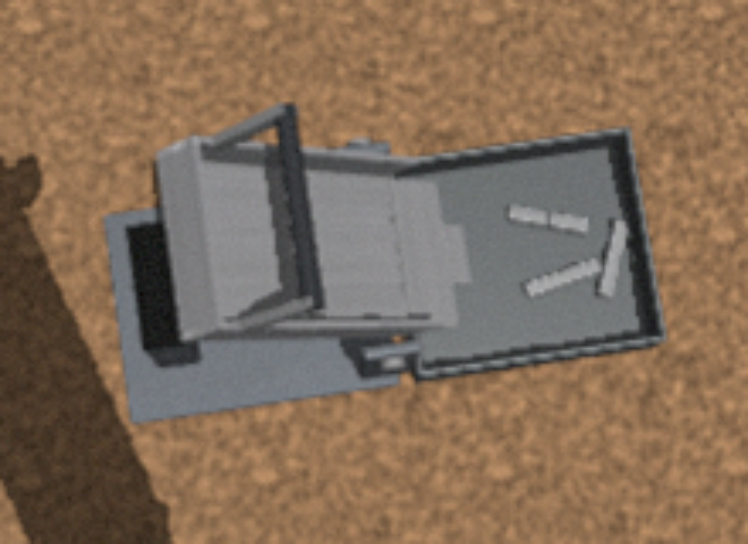

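The tray is still tipped and empty. The three bars lie flat with their tops at about 14 mm, centred in the pan frame near (25,25), (28,−17) and (66,−10) mm, all inside the limits. They haven't moved since the last picture, and the gripper is clear.

```bash
python3 -c "
from h import *; where(); print(sign_off())"
```

```text
t 10.72 stand pos mm [-2.446e+02  1.000e-01  3.705e+02] F [-0.38  0.69 -0.33] w 0.045 rot err [-0.   -0.07  0.02]
the job is handed in; nothing more can be done
None
```

All three bars are in the catch pan, and I handed the job in at 10.7 s. The sign-off gives no verdict.

**What I did:** With the tray level, I pushed the gate down with the closed fingers. I then gripped the handle, swung it along its arc to tip the tray, let go and backed away upwards. I left the tray tipped.

**Gate:** After lowering, the depth image put it at about 1.55 rad, with the tray still level and all three bars in it. A fit to the tab alone gave 1.68 rad, which is past the 1.6 stop. I put that down to noise, since it rests on 73 points over 15 mm.

**Tipping:** The hand position put the tray at about 0.70 rad when the bars were seen in the pan. I then eased it a little further and held it there for about 0.7 s.

**Bars:** They lie flat with their tops at about 14 mm, at roughly (25, 25), (28, −17) and (66, −10) mm in the pan frame. They had not moved between the last two pairs of pictures.

**Forces and contact:** The highest wrist force I read was about 26 N, while holding the tray tipped. The gripper touched nothing at the end.

**Bystanders:** The plain tray looked unmoved in the last side picture. I did not measure the beaker or caliper again; the arm's path kept clear of them.

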